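# Load and close a leaf drill jig with the fingertips

## Robot

A 7-joint arm with a two-finger parallel gripper is mounted at the origin on the work surface. World frame = base frame: x ahead of the robot, y to its left, z up, the work surface at z = 0. Lengths are in m, angles in rad, forces in N, time in s.
With the tool pointing down it reaches from about 0.35 to 0.9 m from the base axis. Payload 7.2 kg.
Tool frame: the origin (TCP) lies midway between the tips of the shut fingers; the grasp point (between the pads) lies 19 mm behind it; y points along the fingers, x is the direction in which the jaws open and shut, and the axes are right-handed (so a half turn about y gives the same grasp; the last joint's range is limited). The gripper opens to 85 mm and grips with 20 to 120 N. Pads are 22 mm wide; open, the fingers measure 114 mm over their backs; the gripper's body (76 mm by 85 mm) begins 54 mm behind the grasp point. The pads swing forward as they close: fully open they stand 13 mm farther back than shut.
Start: joints at [1.269, 0.411, -0.013, 1.596, 0.006, 1.134, -0.082], TCP at [0.145, -0.608, 0.208] pointing down, gripper open.
Joint ranges: [-2.95, 2.95], [-0.29, 1.99], [-1.47, 1.44], [0.14, 2.54], [-1.03, 4.17], [0.13, 1.85], [-2.86, 2.86]. Speed limits (rad/s): [2.39, 2.39, 3.01, 3.01, 3.14, 3.14, 3.14].

## Interface

Orientations are given as a unit quaternion [x, y, z, w].
In Python, from workcell import r gives the robot as it stands.
- The arm moves only by the tool jog_arm, never from a script. Its argument "commands" is a list of rows, each a list of 5 numbers: the shift along the world's x, y, z scaled (see below), then the turn about the world's z scaled (see below), then the opening, from 0 (shut) to 1 (fully open). A call has 1 to 5 rows; each row shifts and turns the commanded pose from where the row before left it; what a row does not reach is not made up. The controller multiplies each number of a shift by 0.03 m and each number of a turn by 0.5 rad. A row lasts 1/8 s, in which the tool goes at most 62.5 mm and 10.7 degrees, less where a joint would pass 70% of its speed; a pose out of reach is approached as far as the arm can. A call with a number of a shift or a turn outside -1 to 1 is refused whole. A call with a gripper value outside its range is refused whole. The fingers move at their own pace and stop on an object; the grip force is fixed at half the most. Time passes only in rows, so rows that do not move let the fingers close. It gives the time, the measured TCP pose, the force and the opening at its end, in the units of the state.
- r.sense(): the state, without advancing time (a new reading comes with each control period).
- r.capture(name): name is "scene" or "top" or "wrist"; returns the picture (384x512x3 uint8, red, green, blue); there is no depth.
- r.camera_model(name): a dict with "fx", "fy", "cx", "cy" (pixels), "dist_coeffs" ([k1, k2, p1, p2, k3] as OpenCV has them; the pictures are not rectified), "view" (4x4, takes a point from world to camera coordinates); the wrist camera has in their place "T_tool_cam" (4x4, takes a point from camera to tool coordinates, whose origin is the TCP and whose axes are the tool frame's). Camera axes: x right, y down, z forward; pixel columns grow to the right and rows downward; lengths in m; the calibration is good to about 2 mm. A picture is of the moment at which its call begins: read the wrist's pose just before it. camera_model takes no time and is no camera call.
- r.sign_off(): hands the job in, once; it reports no verdict.
The state is a dict: "clock": time; "joint_pos": joint angles; "joint_vel": joint speeds; "tau": joint torques, N m; "eef_pos": TCP position; "tcp_rot": TCP orientation; "wrist_force": force on the tool from outside, world axes, zero at the start; "wrist_torque": the same for the moment, N m; "opening": finger opening in m.
Only numpy, scipy, OpenCV 4.12 (cv2) and the standard library are available. Lean on these libraries where they do the work, as an engineer would, in place of code of your own. Each camera call takes 0.05 s, during which the arm holds its last target. There are 200 camera calls.

## Task

Get the drill jig ready for drilling using pushes only: push the steel blank along its nest until its end is home against the end stop, then tip the hinged leaf with the four drill bushes over until it lies flat shut over the blank, then push the toggle clamp's handle over and down until it is fully locked. Never lift the blank or take it between the fingers, leave the drilled bar, the oil bottle and the brush alone, and finish clear of everything.

Things in the scene. Friction and masses are not known exactly. Their poses are not given: they have to be found in the camera images.
- jig: Leaf drill jig, screwed to the bench. Origin: on the bench under the nest. Jig axes: x along the nest to the end stop (roughly away from the robot), y across it to the hinge, z up; 'jig' numbers below are mm in this frame. Dark steel base plate: jig x -115..100, y -115..80, top at z 16. Nest: two strips 9 mm high, x -28..52, y 21.5..31.5 either side; open towards -x.
- stop_face (a point): End stop of the nest, a block 36 mm wide, top at jig z 27: middle of the face that the blank must meet, at jig (55, 0, 22).
- blank_mid (a point): Centre of the blank, a plain steel flat bar 130 x 40 x 12 mm (0.5 kg) lying in the nest along jig x, centre at jig z 22. Home is centre at jig x -10. It starts 25-50 mm short, far end already between the strips. Push its near (-x) end: this is always clear of strips and leaf, and past the base plate's edge when far out. A few N slide it.
- leaf (a joint): Leaf angle, rad: 0 shut (level over the nest), 1.57 upright, 1.7-1.9 at the start (leaning back to +y), limit 2.0. Stiff hinge: the leaf stays where it is left and must be pushed all the way down; a few N at 80 mm from the hinge move it.
- hinge_mid (a point): Middle of the leaf's hinge axis (along jig x), at jig (12.5, 57, 36), fixed. Hinge blocks at both ends reach jig z 45.
- leaf_edge (a point): Middle of the leaf's free edge (half its thickness), 102 mm from the hinge axis. The leaf is an aluminium plate 96 mm long (along jig x, -35..60) and 10 mm thick; shut it spans jig z 30..40 and reaches jig y -45. Four bush collars 14 mm wide stand 2.5 mm above it, at 46 and 68 mm from the hinge axis, 22 mm either side of its middle.
- clamp_handle (a joint): Toggle clamp handle angle, rad: 0 open (standing up, leaning 0.35 from upright towards jig -y), growing as it is pushed over to -y and down; 1.22 locked (end of travel; level, pointing to -y). Starts at 0-0.12. It stays where it is left; a few N at 80 mm from the pivot move it. The clamp arm comes down onto the leaf as it goes.
- handle_pivot (a point): Pivot axis of the clamp handle (along jig x), at jig (12.5, -98, 52), fixed. The clamp's bracket covers jig x -11..36, y -113..-67, up to z 63. While open, the clamp arm stands upright beside the handle at jig y -88..-60, 13 mm wide, top at z 117 (below the handle's end).
- handle_grip (a point): Point on the handle's centre line 80 mm from its pivot; moves with it. The grip is a black round bar 17 mm thick, 40 to 108 mm from the pivot.
- drilled: Bystander: finished bar 130 x 40 x 12 mm with four holes, lying on the bench on the jig's hinge side. Origin at the centre of its underside.
- oil: Bystander: oil bottle, 52 mm diameter, 125 mm tall, standing on the bench off the jig's near corner on the hinge side. Origin at the centre of its underside.
- brush: Bystander: chip brush, 170 mm long, lying on the bench on the clamp side, beyond the handle.
Not all that is in view belongs to the job. Leave any green or yellow look-alike of the part that bears blank_mid alone.

How it is judged:
By the outcome, as a careful person would: the job done as asked, in the order asked, and still so for the second after the job is handed in, with the robot touching nothing.
It also fails if it takes over 59 s, if anything falls off the work surface, if the arm or the gripper's body presses on something with over 40 N, if the wrist force passes 120 N, or if a joint passes its speed limit or range.

## Working session

There is one attempt and no reset: what is moved stays moved. The work goes in short steps, Python scripts to look and compute and a tool call to move; the robot and the scene stay as the last step left them, time stands still between calls to the robot, and variables do not carry over. Pictures are saved under pics/ and viewed, about 8 in all and at most 12, crops included, and the job is handed in when it is done.

Besides the shell and the picture viewer there is one more tool, called after "Call:" as name(argument=value, ...), one argument or row to a line, values as JSON. jog_arm: Moves the arm, as the interface text tells. Shifts and turns lie within -1 to 1; 1 stands for 0.03 m of shift or 0.5 rad of turn. Its arguments: {"type":"object","properties":{"commands":{"type":"array"}},"required":["commands"]}

```bash
mkdir -p pics
cat > h.py <<'E'
import numpy as np, cv2, sys
from workcell import r
def cap(n,f):
    im=r.capture(n); cv2.imwrite('pics/'+f,cv2.cvtColor(im,cv2.COLOR_RGB2BGR)); return im
def KD(m): return np.array([[m['fx'],0,m['cx']],[0,m['fy'],m['cy']],[0,0,1.]]),np.array(m['dist_coeffs'])
def ray(n,uv):
    m=r.camera_model(n);K,D=KD(m);V=np.array(m['view'])
    p=cv2.undistortPoints(np.array([[uv]],float),K,D)[0,0]
    R=V[:3,:3];return -R.T@V[:3,3],R.T@np.array([p[0],p[1],1])
def onz(n,uv,z):
    o,d=ray(n,uv);return o+d*(z-o[2])/d[2]
def proj(n,P):
    m=r.camera_model(n);K,D=KD(m);V=np.array(m['view'])
    return cv2.projectPoints(np.atleast_2d(P).astype(float),cv2.Rodrigues(V[:3,:3])[0],V[:3,3],K,D)[0][:,0]
def st():
    s=r.sense();print({k:np.round(s[k],3).tolist() for k in('clock','eef_pos','tcp_rot','wrist_force','opening','joint_pos')})
E
python3 - <<'E'
from h import *
a=cap('scene','s1.png');b=cap('top','t1.png');st()
for n in('scene','top'):
    m=r.camera_model(n);print(n,m)
E
```

```text
{'clock': 0.1, 'eef_pos': [0.145, -0.608, 0.207], 'tcp_rot': [-0.555, 0.439, -0.438, 0.555], 'wrist_force': [-0.67, 0.869, -0.094], 'opening': 0.086, 'joint_pos': [1.269, 0.412, -0.013, 1.597, 0.006, 1.134, -0.082]}
scene {'fx': 497.3540502306833, 'fy': 497.3540502306833, 'cx': 251.40336937910217, 'cy': 183.31540716669608, 'dist_coeffs': array([0.03144161, 0.        , 0.        , 0.        , 0.        ]), 'view': array([[-0.17135522,  0.98515432,  0.01040957,  0.09268107],
       [ 0.84508092,  0.15240604, -0.5124555 , -0.42238637],
       [-0.50643423, -0.079015  , -0.85865068,  1.60999576],
       [ 0.        ,  0.        ,  0.        ,  1.        ]])}
top {'fx': 365.652807900921, 'fy': 365.652807900921, 'cx': 260.29770644088524, 'cy': 188.55393392583827, 'dist_coeffs': array([-0.00611756,  0.        ,  0.        ,  0.        ,  0.        ]), 'view': array([[-0.00558991, -0.99998197,  0.00219541,  0.00444005],
       [-0.99341421,  0.00530191, -0.11445563,  0.58246102],
       [ 0.11444192, -0.00282075, -0.99342594,  0.996712  ],
       [ 0.        ,  0.        ,  0.        ,  1.        ]])}
```

View pics/s1.png

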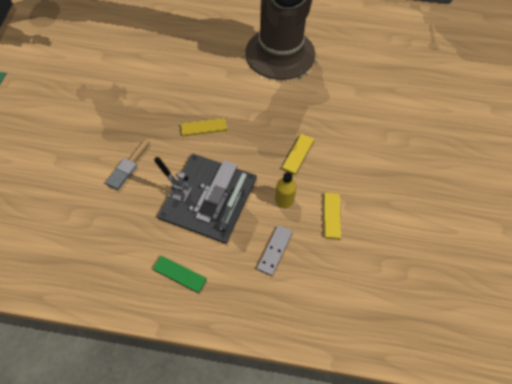

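View pics/t1.png

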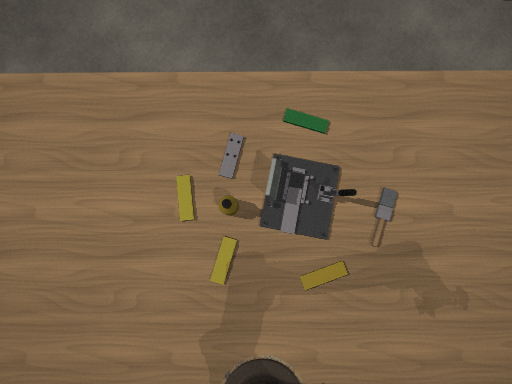

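Run:
```python
from h import *
b=cv2.imread('pics/t1.png')
c=cv2.resize(b[140:255,205:405],None,fx=4,fy=4,interpolation=cv2.INTER_CUBIC);cv2.imwrite('pics/t1c.png',c)
hsv=cv2.cvtColor(b,cv2.COLOR_BGR2HSV);m=((hsv[...,2]<85)|(hsv[...,1]<70)).astype(np.uint8)
m[:140]=0;m[250:]=0;m[:,:255]=0;m[:,345:]=0
m=cv2.morphologyEx(m,cv2.MORPH_OPEN,np.ones((9,9)))
k=max(cv2.findContours(m,0,1)[0],key=cv2.contourArea);R=cv2.minAreaRect(k);q=cv2.boxPoints(R);print(R)
for p in q:print(p,onz('top',p,.016).round(4))
a=cv2.imread('pics/s1.png');cv2.imwrite('pics/s1c.png',cv2.resize(a[130:290,90:300],None,fx=3.7,fy=3.7,interpolation=cv2.INTER_CUBIC))
```

```text
((299.1358337402344, 196.2754669189453), (70.2753677368164, 75.55830383300781), 10.619654655456543)
[257.63773 226.93207] [0.4752 0.0094 0.016 ]
[271.56223 152.66791] [ 0.689 -0.032  0.016]
[340.63394 165.61887] [ 0.6499 -0.2312  0.016 ]
[326.70944 239.88303] [ 0.4377 -0.1854  0.016 ]
```

View pics/t1c.png

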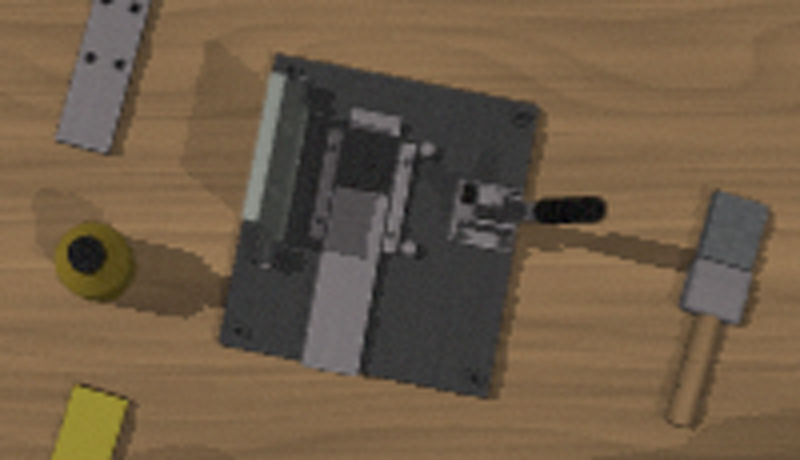

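View pics/s1c.png

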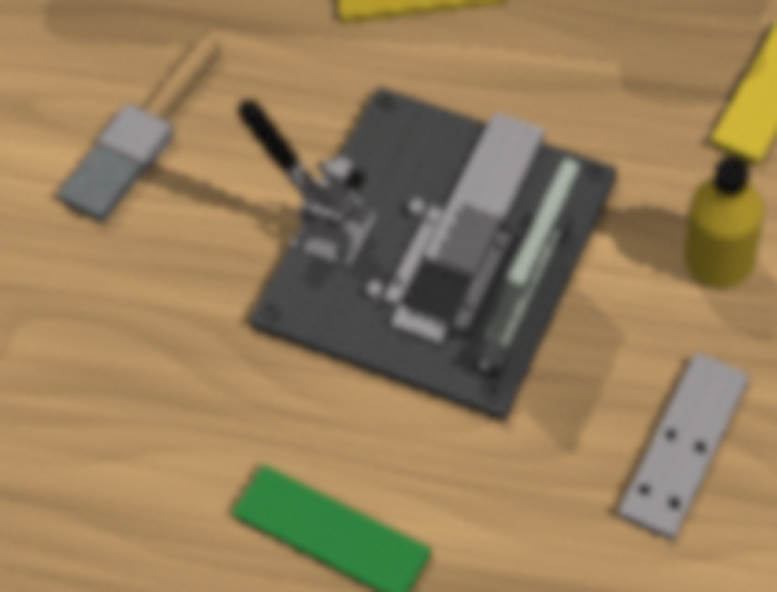

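Top crop: jig corners about (276,55), (540,105), (490,397), (220,343) in the crop. The grey blank lies in the nest with its near end at (303,367)-(360,375), and the leaf leans back on the left. The handle's grip runs (540,212)-(602,208). The candidates for the blank (full top picture) are the grey bar at (292,205), the yellow bars at (185,198), (224,260) and (324,275), the green bar at (306,121) and the drilled bar at (232,156). I choose the grey, undrilled bar in the nest.

```bash
cat >> h.py <<'E'
def crop2(p): return np.array(p)/4+[205,140]-.375
def scr(p): return np.array(p)/3.7+[90,130]-.365
def fit(J,W):
    J=np.array(J,float);W=np.array(W);jc,wc=J.mean(0),W.mean(0);a,b=J-jc,W-wc
    t=np.arctan2((a[:,0]*b[:,1]-a[:,1]*b[:,0]).sum(),(a*b).sum());R=np.array([[np.cos(t),-np.sin(t)],[np.sin(t),np.cos(t)]])
    return t,R,wc-R@jc
E
python3 - <<'E'
from h import *
J=np.array([[100,80],[100,-115],[-115,-115],[-115,80]])/1e3
W=[onz('top',crop2(p),.016)[:2] for p in[(274,55),(540,105),(490,397),(220,345)]]
t,R,o=fit(J,W);print('top',t,o,(J@R.T+o-W).round(4).tolist())
W2=[onz('scene',scr(p),.016)[:2] for p in[(503,414),(248,321),(380,90),(616,172)]]
t2,R2,o2=fit(J,W2);print('scene',t2,o2,(J@R2.T+o2-W2).round(4).tolist())
inv=lambda P:((P[:2]-o)@R*1e3).round(1)
for p in[(303,367),(360,374)]:print('blank near',inv(onz('top',crop2(p),.028)))
for p in[(492,113),(543,130)]:print('blank near sc',inv(onz('scene',scr(p),.028)))
for p in[(350,122),(402,128)]:print('stop',inv(onz('top',crop2(p),.027)))
# leaf far edge corners, handle end: two-view triangulation
def tri(pt,ps):
    (o1,d1),(o2_,d2)=ray('top',crop2(pt)),ray('scene',scr(ps))
    k=np.linalg.lstsq(np.c_[d1,-d2],o2_-o1,rcond=None)[0];A=o1+d1*k[0];B=o2_+d2*k[1]
    P=(A+B)/2;return np.r_[inv(P),P[2]*1e3],np.linalg.norm(A-B)*1e3
print('handle end',tri((600,208),(250,107)));print('grip base',tri((540,212),(293,163)))
print('leaf edge near', tri((247,218),(573,160)))
E
```

```text
top -0.19411091014340867 [ 0.57441069 -0.09620473] [[0.0011, -0.0005], [0.0012, -0.0001], [-0.0011, -0.0002], [-0.0011, 0.0008]]
scene -0.20933212971402623 [ 0.57930082 -0.09676423] [[0.0039, 0.0008], [0.0015, -0.0011], [-0.003, -0.0018], [-0.0024, 0.0021]]
blank near [-118.1   19.6]
blank near [-115.4  -20.4]
blank near sc [-113.6  -20.6]
blank near sc [-113.5   20.1]
stop [58.9 18.1]
stop [ 61.6 -19.1]
handle end (array([  12.3       , -137.        ,  148.65577079]), np.float64(2.207798025149347))
grip base (array([  11.5       , -113.2       ,   90.91016449]), np.float64(0.28061603351959025))
leaf edge near (array([-33.5       ,  76.4       , 138.22579998]), np.float64(2.1210401960465455))
```

Both views agree: the jig is at about (0.5755,-0.0964) with yaw -0.20. The blank's near end is at jig x of about -116, the leaf is at about 1.76 rad, and the handle is near 0. I'll shut the fingers and move to behind the blank.

Call:
jog_arm(
  commands=[
    [0.45, 0.9, 0, -0.29, 0],
    [0.45, 0.9, 0, -0.29, 0],
    [0.45, 0.9, 0, -0.28, 0],
    [0.45, 0.9, 0, 0, 0],
    [0.45, 0.9, 0, 0, 0],
  ],
)

```text
clock: 0.72
eef_pos: [0.2126, -0.4718, 0.2074]
tcp_rot: [-0.449, 0.547, -0.546, 0.449]
wrist_force: [0.5, -0.5, 0.9]
opening: -0.0001
```

Call:
jog_arm(
  commands=[
    [0.45, 0.9, 0, 0, 0],
    [0.45, 0.9, 0, 0, 0],
    [0.45, 0.9, 0, 0, 0],
    [0.45, 0.9, 0, 0, 0],
    [0.45, 0.9, 0, 0, 0],
  ],
)

```text
clock: 1.35
eef_pos: [0.28, -0.3369, 0.2075]
tcp_rot: [-0.449, 0.547, -0.546, 0.449]
wrist_force: [0.9, -0.6, 0.1]
opening: 0.0001
```

Call:
jog_arm(
  commands=[
    [0.45, 0.9, 0, 0, 0],
    [0.45, 0.9, 0, 0, 0],
    [0.45, 0.9, 0, 0, 0],
    [0.45, 0.9, 0, 0, 0],
    [0.45, 0.9, 0, 0, 0],
  ],
)

```text
clock: 1.98
eef_pos: [0.3474, -0.202, 0.2076]
tcp_rot: [-0.449, 0.547, -0.546, 0.449]
wrist_force: [-0.3, -1.4, -0.2]
opening: 0.0002
```

Call:
jog_arm(
  commands=[
    [0.5, 0.9, 0, 0, 0],
    [0.5, 0.9, 0, 0, 0],
    [0.5, 0.9, 0, 0, 0],
    [0.5, 0.9, 0, 0, 0],
    [0.5, 0.9, 0, 0, 0],
  ],
)

```text
clock: 2.6
eef_pos: [0.4224, -0.0671, 0.2075]
tcp_rot: [-0.449, 0.547, -0.547, 0.448]
wrist_force: [0.5, 0.5, 0.3]
opening: 0.0002
```

Run:
```python
from h import *
st();s=r.sense();m=r.camera_model('wrist');im=cap('wrist','w1.png')
from scipy.spatial.transform import Rotation as Q
T=np.eye(4);T[:3,:3]=Q.from_quat(s['tcp_rot']).as_matrix();T[:3,3]=s['eef_pos'];print((T@m['T_tool_cam']).round(3),m['fx'])
```

```text
{'clock': 2.6, 'eef_pos': [0.422, -0.067, 0.208], 'tcp_rot': [-0.449, 0.547, -0.547, 0.448], 'wrist_force': [0.542, 0.529, 0.291], 'opening': 0.0, 'joint_pos': [0.453, 0.099, -0.433, 2.021, 0.049, 1.031, -1.771]}
[[-0.195 -0.928 -0.318  0.503]
 [-0.981  0.185  0.062 -0.084]
 [ 0.001  0.324 -0.946  0.374]
 [ 0.     0.     0.     1.   ]] 276.0387946985288
```

View pics/w1.png

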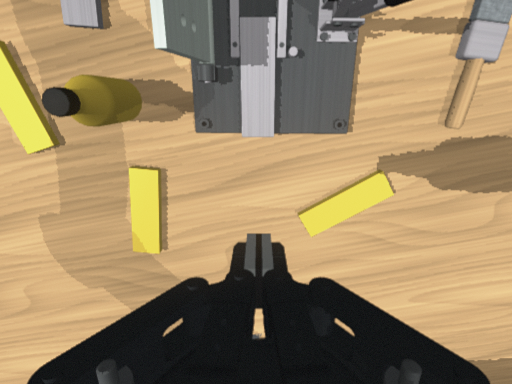

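The wrist view shows the blank's near end at (242-275,135), just past the plate's near edge ((195,132)-(354,132)), and nothing in the way.

```bash
cat >> h.py <<'E'
from scipy.spatial.transform import Rotation as Q
def wz(uv,z,pos,quat):
    m=r.camera_model('wrist');K,D=KD(m);T=np.eye(4);T[:3,:3]=Q.from_quat(quat).as_matrix();T[:3,3]=pos;T=T@m['T_tool_cam']
    p=cv2.undistortPoints(np.array([[uv]],float),K,D)[0,0];d=T[:3,:3]@np.r_[p,1];return T[:3,3]+d*(z-T[2,3])/d[2]
E
python3 - <<'E'
from h import *
s=r.sense();f=lambda u,z:wz(u,z,s['eef_pos'],s['tcp_rot'])
D,C=f((195,132),.016),f((354,132),.016);print(D,C,np.linalg.norm(D-C))
a,b=f((242,136),.028),f((275,136),.028);print(a,b,np.linalg.norm(a-b))
d=(D-C)[:2];t=np.arctan2(-d[0],d[1]);R=np.array([[np.cos(t),-np.sin(t)],[np.sin(t),np.cos(t)]])
o=(D+C)[:2]/2-R@[-.115,-.0175];print(t,o,((a[:2]-o)@R,(b[:2]-o)@R,(s['eef_pos'][:2]-o)@R))
E
```

```text
[0.47850728 0.00838085 0.016     ] [ 0.43954524 -0.19145829  0.016     ] 0.20360187534016566
[ 0.46345384 -0.05065649  0.028     ] [ 0.45560083 -0.09093104  0.028     ] 0.04103302394554696
-0.19255149279194125 [ 0.57524984 -0.09636898] (array([-0.11847763,  0.02347397]), array([-0.11847841, -0.01755906]), array([-0.15446032,  0.00360946]))
```

Call:
jog_arm(
  commands=[
    [0, 0, -1, 0, 0],
    [0, 0, -1, 0, 0],
    [0, 0, -1, 0, 0],
    [0, -0.1, -1, 0, 0],
    [0, 0, -1, 0, 0],
  ],
)

```text
clock: 3.28
eef_pos: [0.422, -0.0713, 0.0567]
tcp_rot: [-0.449, 0.547, -0.547, 0.448]
wrist_force: [-0.2, -0.2, -0.4]
opening: 0.0002
```

Call:
jog_arm(
  commands=[
    [0, 0, -0.7, 0, 0],
    [0, 0, -0.5, 0, 0],
    [0.25, -0.05, 0, 0, 0],
    [0.25, -0.05, 0, 0, 0],
    [0, 0, 0, 0, 0],
  ],
)

```text
clock: 3.9
eef_pos: [0.4389, -0.0742, 0.0225]
tcp_rot: [0.448, -0.546, 0.547, -0.449]
wrist_force: [-0.3, -0.1, 0.7]
opening: -0.0002
```

Call:
jog_arm(
  commands=[
    [0.25, -0.05, 0, 0, 0],
    [0.25, -0.05, 0, 0, 0],
    [0.25, -0.05, 0, 0, 0],
    [0.25, -0.05, 0, 0, 0],
    [0.15, -0.03, 0, 0, 0],
  ],
)

```text
clock: 4.53
eef_pos: [0.4724, -0.081, 0.0216]
tcp_rot: [0.449, -0.547, 0.547, -0.449]
wrist_force: [0.5, 0.0, -0.1]
opening: -0.0002
```

Run:
```python
from h import *
im=cap('wrist','w2.png');st()
```

```text
{'clock': 4.575, 'eef_pos': [0.473, -0.081, 0.022], 'tcp_rot': [0.448, -0.546, 0.547, -0.449], 'wrist_force': [0.555, -0.642, -0.258], 'opening': -0.0, 'joint_pos': [0.358, 0.455, -0.356, 2.094, 0.262, 0.633, -1.945]}
```

View pics/w2.png

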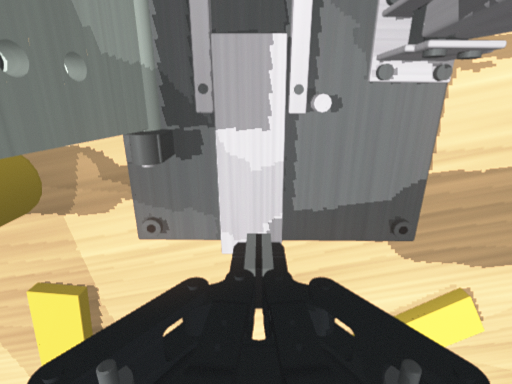

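The blank's near end is at (220-282,250), with the plate edge at row 240 and the fingertips at (258,235). I'll compute where these lie.

Run:
```python
from h import *
s=r.sense();o=np.array([.5750,-.0963]);t=-.193;R=np.array([[np.cos(t),-np.sin(t)],[np.sin(t),np.cos(t)]])
f=lambda u,z:(((wz(u,z,s['eef_pos'],s['tcp_rot'])[:2]-o)@R)*1e3).round(1)
print('plate',f((139,240),.016),f((414,240),.016),'blank',f((222,250),.028),'bottom',f((222,250),.016),'tcp',((s['eef_pos'][:2]-o)@R*1e3))
m=r.camera_model('wrist');K,D=KD(m);V=np.linalg.inv(m['T_tool_cam'])
P=np.array([[0,0,0],[0,-.02,0],[.011,0,0],[0,0,.011],[0,0,-.011]],float)
print(cv2.projectPoints(P,cv2.Rodrigues(V[:3,:3])[0],V[:3,3],K,D)[0][:,0].round(0).tolist())
```

```text
plate [-116.2   78.8] [-116.9 -114.9] blank [-117.2   18.9] bottom [-124.4   20.8] tcp [-103.23695034   -4.58998226]
[[257.0, 227.0], [257.0, 241.0], [274.0, 227.0], [257.0, 211.0], [257.0, 241.0]]
```

Run:
```python
from h import *
a=cap('scene','s3.png');b=cap('top','t3.png');s=r.sense()
print(proj('scene',[s['eef_pos']]),proj('top',[s['eef_pos']]))
A=cv2.resize(a[100:250,150:290],None,fx=2.8,fy=2.8,interpolation=cv2.INTER_CUBIC);B=cv2.resize(b[150:300,230:370],None,fx=2.8,fy=2.8,interpolation=cv2.INTER_CUBIC)
cv2.imwrite('pics/c3.png',np.hstack([A,B])[...,::-1])
```

```text
[[226.65875711 166.09310855]] [[289.6705969  227.92273032]]
```

View pics/c3.png

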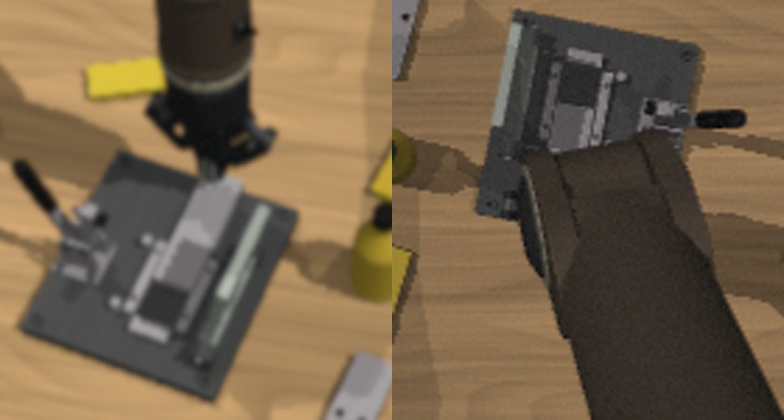

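Pushing to a nominal x 14 mm past the blank's end gave no force and no motion, so the tips may be higher than nominal. I'll back out and probe the bench gently to find the real tip height.

Call:
jog_arm(
  commands=[
    [-0.8, 0.16, 0, 0, 0],
    [-0.8, 0.16, 0, 0, 0],
    [0, 0, -0.15, 0, 0],
    [0, 0, -0.15, 0, 0],
    [0, 0, 0, 0, 0],
  ],
)

```text
clock: 5.3
eef_pos: [0.4243, -0.0713, 0.0124]
tcp_rot: [-0.449, 0.547, -0.546, 0.449]
wrist_force: [-0.6, 0.7, -1.1]
opening: 0.0001
```

Call:
jog_arm(
  commands=[
    [0, 0, -0.1, 0, 0],
    [0, 0, -0.1, 0, 0],
    [0, 0, 0, 0, 0],
  ],
)

```text
clock: 5.68
eef_pos: [0.4237, -0.0713, 0.0064]
tcp_rot: [-0.449, 0.547, -0.546, 0.449]
wrist_force: [0.9, -0.6, -0.1]
opening: -0.0
```

Call:
jog_arm(
  commands=[
    [0, 0, -0.1, 0, 0],
    [0, 0, -0.1, 0, 0],
    [0, 0, 0, 0, 0],
  ],
)

```text
clock: 6.05
eef_pos: [0.4236, -0.0713, 0.0005]
tcp_rot: [-0.449, 0.547, -0.546, 0.449]
wrist_force: [0.0, -0.1, -0.1]
opening: 0.0
```

Call:
jog_arm(
  commands=[
    [0, 0, -0.1, 0, 0],
    [0, 0, 0, 0, 0],
  ],
)

```text
clock: 6.3
eef_pos: [0.4236, -0.0713, -0.0025]
tcp_rot: [-0.449, 0.547, -0.546, 0.449]
wrist_force: [0.4, 0.7, -1.0]
opening: 0.0001
```

Call:
jog_arm(
  commands=[
    [0, 0, -0.1, 0, 0],
    [0, 0, -0.1, 0, 0],
    [0, 0, 0, 0, 0],
  ],
)

```text
clock: 6.68
eef_pos: [0.4235, -0.0712, -0.0086]
tcp_rot: [-0.449, 0.547, -0.546, 0.449]
wrist_force: [-0.4, 0.6, -0.8]
opening: 0.0001
```

Call:
jog_arm(
  commands=[
    [0, 0, -0.1, 0, 0],
    [0, 0, 0, 0, 0],
  ],
)

```text
clock: 6.92
eef_pos: [0.4236, -0.0713, -0.0115]
tcp_rot: [-0.449, 0.547, -0.546, 0.449]
wrist_force: [0.0, -0.2, -0.1]
opening: -0.0001
```

Call:
jog_arm(
  commands=[
    [0, 0, -0.1, 0, 0],
    [0, 0, 0, 0, 0],
  ],
)

```text
clock: 7.18
eef_pos: [0.4236, -0.0713, -0.0145]
tcp_rot: [-0.449, 0.547, -0.546, 0.449]
wrist_force: [-0.3, 0.4, -0.1]
opening: -0.0
```

Call:
jog_arm(
  commands=[
    [0, 0, -0.1, 0, 0],
    [0, 0, 0, 0, 0],
  ],
)

```text
clock: 7.42
eef_pos: [0.4236, -0.0713, -0.0175]
tcp_rot: [-0.449, 0.547, -0.546, 0.449]
wrist_force: [0.6, 0.9, 0.1]
opening: -0.0002
```

Run:
```python
from h import *
st();a=cap('scene','s4.png');w=cap('wrist','w4.png')
A=cv2.resize(a[100:220,170:270],None,fx=4,fy=4,interpolation=cv2.INTER_CUBIC);A=cv2.resize(A,(320,384))
cv2.imwrite('pics/c4.png',np.hstack([A,w[:, 70:440]])[...,::-1])
```

```text
{'clock': 7.425, 'eef_pos': [0.424, -0.071, -0.017], 'tcp_rot': [-0.449, 0.547, -0.546, 0.449], 'wrist_force': [0.574, 0.876, 0.129], 'opening': -0.0, 'joint_pos': [0.321, 0.47, -0.322, 2.229, 0.313, 0.484, -2.014]}
```

View pics/c4.png

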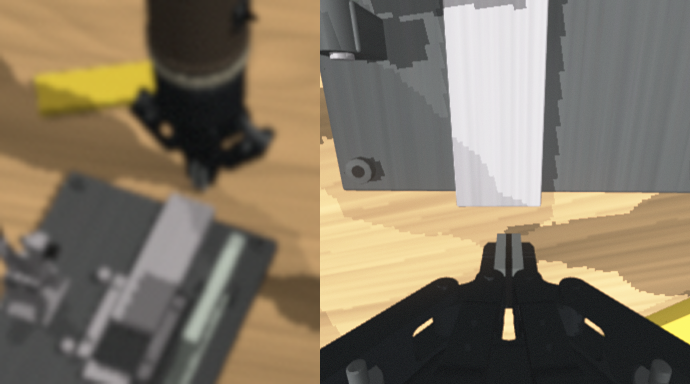

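Run:
```python
from h import *
s=r.sense();o=np.array([.5750,-.0963]);t=-.193;R=np.array([[np.cos(t),-np.sin(t)],[np.sin(t),np.cos(t)]])
for dz in(0,.01,.02,.03):
  p=s['eef_pos']+[0,0,dz];f=lambda u,z:(((wz(u,z,p,s['tcp_rot'])[:2]-o)@R)*1e3).round(1)
  print(dz,f((95,190),.016),f((206,206),.028),f((291,206),.028))
```

```text
0 [-115.9   78.3] [-120.    19.7] [-120.2  -20.7]
0.01 [-119.2   84.5] [-124.1   21.7] [-124.2  -21.9]
0.02 [-122.6   90.8] [-128.1   23.8] [-128.3  -23.2]
0.03 [-125.9   97. ] [-132.1   25.8] [-132.3  -24.5]
```

Call:
jog_arm(
  commands=[
    [0, 0, -0.05, 0, 0],
    [0, 0, -0.05, 0, 0],
    [0, 0, 0, 0, 0],
  ],
)

```text
clock: 7.9
eef_pos: [0.4237, -0.0713, -0.0204]
tcp_rot: [-0.449, 0.547, -0.547, 0.449]
wrist_force: [0.6, -0.8, -0.2]
opening: 0.0004
```

Call:
jog_arm(
  commands=[
    [0, 0, -0.05, 0, 0],
    [0, 0, -0.05, 0, 0],
    [0, 0, 0, 0, 0],
  ],
)

```text
clock: 8.28
eef_pos: [0.4237, -0.0713, -0.0234]
tcp_rot: [-0.449, 0.547, -0.547, 0.449]
wrist_force: [0.0, 0.7, -0.4]
opening: -0.0003
```

Call:
jog_arm(
  commands=[
    [0, 0, -0.05, 0, 0],
    [0, 0, -0.05, 0, 0],
    [0, 0, 0, 0, 0],
  ],
)

```text
clock: 8.65
eef_pos: [0.4239, -0.0714, -0.0237]
tcp_rot: [0.449, -0.546, 0.547, -0.448]
wrist_force: [-12.7, 2.1, 50.1]
opening: 0.0002
```

Contact at reported z = -0.0237, so the real tips sit 23.5 mm above the reported TCP. I'll allow for that, come up to a real tip height of 20 mm (reported -0.0035), and push.

Call:
jog_arm(
  commands=[
    [0, 0, 0.5, 0, 0],
    [0, 0, 0.27, 0, 0],
    [0, 0, 0, 0, 0],
  ],
)

```text
clock: 9.02
eef_pos: [0.4242, -0.0715, -0.0028]
tcp_rot: [0.448, -0.546, 0.547, -0.449]
wrist_force: [0.2, -0.6, -0.3]
opening: 0.0
```

Call:
jog_arm(
  commands=[
    [0.2, -0.04, 0, 0, 0],
    [0.2, 0, 0, 0, 0],
    [0.2, -0.02, 0, 0, 0],
    [0.2, -0.04, 0, 0, 0],
    [0.2, -0.04, 0, 0, 0],
  ],
)

```text
clock: 9.65
eef_pos: [0.4508, -0.0753, -0.0038]
tcp_rot: [-0.45, 0.548, -0.545, 0.447]
wrist_force: [-11.1, 2.0, 7.9]
opening: -0.0001
```

Call:
jog_arm(
  commands=[
    [0.2, -0.04, 0, 0, 0],
    [0.2, -0.04, 0, 0, 0],
    [0.1, -0.02, 0, 0, 0],
  ],
)

```text
clock: 10.02
eef_pos: [0.4668, -0.0784, -0.0038]
tcp_rot: [-0.45, 0.548, -0.546, 0.447]
wrist_force: [-5.3, 1.2, 1.0]
opening: -0.0003
```

Call:
jog_arm(
  commands=[
    [0.2, -0.04, 0, 0, 0],
    [0.2, -0.04, 0, 0, 0],
    [0.2, -0.04, 0, 0, 0],
  ],
)

```text
clock: 10.4
eef_pos: [0.4847, -0.082, -0.0038]
tcp_rot: [-0.45, 0.548, -0.546, 0.447]
wrist_force: [-6.0, 1.3, 2.9]
opening: -0.0
```

Call:
jog_arm(
  commands=[
    [0.1, -0.02, 0, 0, 0],
    [0.1, -0.02, 0, 0, 0],
  ],
)

```text
clock: 10.65
eef_pos: [0.4888, -0.0828, -0.004]
tcp_rot: [-0.451, 0.548, -0.545, 0.447]
wrist_force: [-17.8, 4.7, 15.2]
opening: -0.0001
```

Call:
jog_arm(
  commands=[
    [0.07, -0.014, 0, 0, 0],
    [0.07, -0.014, 0, 0, 0],
    [0, 0, 0, 0, 0],
  ],
)

```text
clock: 11.02
eef_pos: [0.4887, -0.0829, -0.0043]
tcp_rot: [-0.453, 0.55, -0.543, 0.445]
wrist_force: [-24.6, 6.0, 21.4]
opening: -0.0001
```

Stalled at jig x -87 with 25 N, so the blank's near end is at about -75, which is home. I'll back off, rise and take a look.

Call:
jog_arm(
  commands=[
    [-0.5, 0.1, 0, 0, 0],
    [-0.7, 0.14, 0, 0, 0],
    [0, 0, 1, 0, 0],
    [0, 0, 1, 0, 0],
    [0, 0, 1, 0, 0],
  ],
)

```text
clock: 11.65
eef_pos: [0.4619, -0.0771, 0.0881]
tcp_rot: [0.448, -0.546, 0.547, -0.449]
wrist_force: [0.0, 0.5, 0.2]
opening: 0.0001
```

Call:
jog_arm(
  commands=[
    [0, 0, 1, 0, 0],
    [0, 0, 1, 0, 0],
    [0, 0, 1, 0, 0],
    [0, 0, 0, 0, 0],
  ],
)

```text
clock: 12.15
eef_pos: [0.4633, -0.0773, 0.1792]
tcp_rot: [0.447, -0.545, 0.548, -0.45]
wrist_force: [-0.3, 0.1, -0.4]
opening: 0.0001
```

Run:
```python
from h import *
st();cap('wrist','w5.png')
```

```text
{'clock': 12.15, 'eef_pos': [0.463, -0.077, 0.179], 'tcp_rot': [0.447, -0.545, 0.548, -0.45], 'wrist_force': [-0.268, 0.124, -0.359], 'opening': 0.0, 'joint_pos': [0.445, 0.205, -0.437, 1.977, 0.106, 0.975, -1.809]}
```

View pics/w5.png

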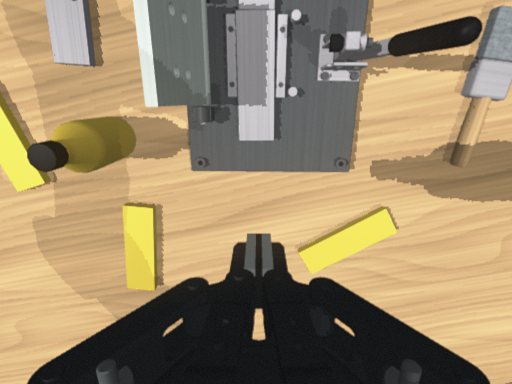

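The blank's near end is at row 140, columns 239-275, and the leaf, bottle and handle are undisturbed. I'll check this in numbers and locate the bottle.

Run:
```python
from h import *
s=r.sense();o=np.array([.5750,-.0963]);t=-.193;R=np.array([[np.cos(t),-np.sin(t)],[np.sin(t),np.cos(t)]])
f=lambda u,z:(((wz(u,z,s['eef_pos'],s['tcp_rot'])[:2]-o)@R)*1e3).round(1)
print('blank',f((239,140),.028),f((275,140),.028),'plate',f((191,171),.016),f((350,171),.016))
print('bottle',((onz('top',crop2((87,255)),.125)[:2]-o)@R*1e3).round(0))
for J in[(12,110),(12,98),(12,57),(12,-10),(12,-95),(12,-165)]:print(J,(R@(np.array(J)/1e3)+o).round(4))
```

```text
blank [-78.4  18.2] [-78.6 -22.9] plate [-117.8   78.9] [-118.5 -116.4]
bottle [-75. 173.]
(12, 110) [0.6079 0.0094]
(12, 98) [ 0.6056 -0.0024]
(12, 57) [ 0.5977 -0.0427]
(12, -10) [ 0.5849 -0.1084]
(12, -95) [ 0.5686 -0.1918]
(12, -165) [ 0.5551 -0.2605]
```

Relative to the plate edge, the blank's near end is at -75.3 (home is -75). Next I'll go behind the leaf, at jig (12,110).

Call:
jog_arm(
  commands=[
    [0.97, 0.58, 0, 0, 0],
    [0.97, 0.58, 0, 0, 0],
    [0.97, 0.58, 0, 0, 0],
    [0.97, 0.58, 0, 0, 0],
    [0.97, 0.58, 0, 0, 0],
  ],
)

```text
clock: 12.82
eef_pos: [0.6071, 0.0105, 0.1752]
tcp_rot: [-0.449, 0.547, -0.546, 0.448]
wrist_force: [0.3, 0.1, -0.5]
opening: -0.0001
```

Call:
jog_arm(
  commands=[
    [0, 0, -1, 0, 0],
    [0, 0, -1, 0, 0],
    [0, 0, -1, 0, 0],
    [0, 0, 0, 0, 0],
  ],
)

```text
clock: 13.32
eef_pos: [0.6042, 0.0099, 0.0834]
tcp_rot: [-0.45, 0.548, -0.545, 0.447]
wrist_force: [-0.6, -0.4, -0.0]
opening: -0.0002
```

Call:
jog_arm(
  commands=[
    [-0.08, -0.4, 0, 0, 0],
    [-0.08, -0.4, 0, 0, 0],
    [-0.08, -0.4, 0, 0, 0],
  ],
)

```text
clock: 13.7
eef_pos: [0.6002, -0.0266, 0.0883]
tcp_rot: [0.448, -0.546, 0.547, -0.449]
wrist_force: [1.0, 2.9, 2.4]
opening: 0.0
```

Call:
jog_arm(
  commands=[
    [-0.08, -0.4, 0, 0, 0],
    [-0.08, -0.4, 0, 0, 0],
    [-0.08, -0.4, 0, 0, 0],
    [-0.05, -0.25, 0, 0, 0],
  ],
)

```text
clock: 14.2
eef_pos: [0.59, -0.0706, 0.0865]
tcp_rot: [-0.449, 0.547, -0.547, 0.448]
wrist_force: [0.8, 2.5, -0.9]
opening: -0.0002
```

Call:
jog_arm(
  commands=[
    [-0.045, -0.23, -0.3, 0, 0],
    [-0.045, -0.23, -0.3, 0, 0],
    [-0.015, -0.08, -0.3, 0, 0],
    [-0.015, -0.08, -0.33, 0, 0],
  ],
)

```text
clock: 14.7
eef_pos: [0.5869, -0.0883, 0.0491]
tcp_rot: [-0.449, 0.547, -0.547, 0.449]
wrist_force: [-0.2, -0.5, 2.6]
opening: 0.0002
```

Call:
jog_arm(
  commands=[
    [-0.01, -0.05, -0.28, 0, 0],
    [-0.01, -0.05, -0.28, 0, 0],
    [0.01, 0.05, -0.23, 0, 0],
    [0.01, 0.05, -0.2, 0, 0],
  ],
)

```text
clock: 15.2
eef_pos: [0.5869, -0.088, 0.0197]
tcp_rot: [-0.449, 0.547, -0.547, 0.449]
wrist_force: [0.1, -2.1, 3.5]
opening: -0.0004
```

Call:
jog_arm(
  commands=[
    [0, 0, -0.07, 0, 0],
    [0, 0, -0.07, 0, 0],
    [0, 0, 0, 0, 0],
  ],
)

```text
clock: 15.58
eef_pos: [0.5868, -0.0879, 0.0166]
tcp_rot: [0.449, -0.547, 0.547, -0.449]
wrist_force: [-2.1, -1.2, 6.5]
opening: 0.0001
```

Call:
jog_arm(
  commands=[
    [0, 0, -0.07, 0, 0],
    [0, 0, -0.05, 0, 0],
    [0, 0, 0, 0, 0],
  ],
)

```text
clock: 15.95
eef_pos: [0.5869, -0.0879, 0.0162]
tcp_rot: [0.449, -0.546, 0.547, -0.448]
wrist_force: [-13.8, -0.7, 37.3]
opening: -0.0001
```

The leaf stalls at a tip height of 39.9 mm, which is its shut top height, so it is shut. Now I'll rise and go between the clamp arm and the handle.

Call:
jog_arm(
  commands=[
    [0, 0, 1, 0, 0],
    [0, 0, 1, 0, 0],
    [0, 0, 1, 0, 0],
    [0, 0, 1, 0, 0],
    [0, 0, 1, 0, 0],
  ],
)

```text
clock: 16.58
eef_pos: [0.5869, -0.0875, 0.1633]
tcp_rot: [-0.449, 0.547, -0.546, 0.449]
wrist_force: [0.1, -0.3, -0.4]
opening: 0.0001
```

Call:
jog_arm(
  commands=[
    [-0.17, -0.86, 0, 0, 0],
    [-0.17, -0.86, 0, 0, 0],
    [-0.17, -0.86, 0, 0, 0],
    [-0.17, -0.86, 0, 0, 0],
    [0, 0, 0, 0, 0],
  ],
)

```text
clock: 17.2
eef_pos: [0.5659, -0.1934, 0.1621]
tcp_rot: [0.448, -0.547, 0.547, -0.447]
wrist_force: [-0.1, 0.4, 0.6]
opening: 0.0004
```

Run:
```python
from h import *
st();s=r.sense();o=np.array([.5750,-.0963]);t=-.193;R=np.array([[np.cos(t),-np.sin(t)],[np.sin(t),np.cos(t)]])
print((s['eef_pos'][:2]-o)@R)
a=cap('scene','s6.png');w=cap('wrist','w6.png')
A=cv2.resize(a[120:260,130:270],(384,384),interpolation=cv2.INTER_CUBIC)
cv2.imwrite('pics/c6.png',np.hstack([A,w[:,70:470]])[...,::-1])
```

```text
{'clock': 17.2, 'eef_pos': [0.566, -0.193, 0.162], 'tcp_rot': [0.448, -0.547, 0.547, -0.447], 'wrist_force': [-0.139, 0.441, 0.599], 'opening': 0.0, 'joint_pos': [0.546, 0.441, -0.402, 1.696, 0.195, 1.045, -1.69]}
[ 0.00966061 -0.09704335]
```

View pics/c6.png

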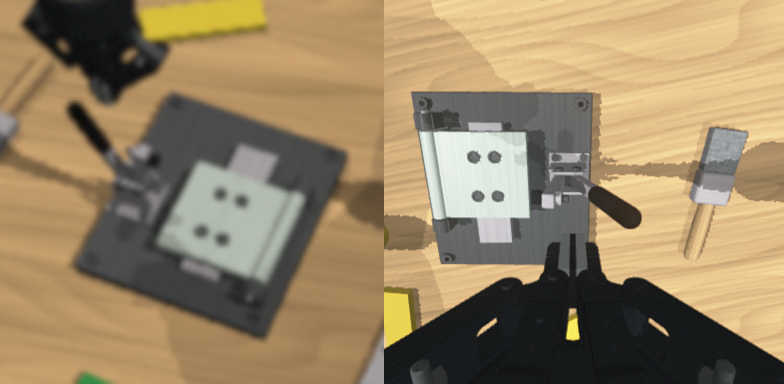

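The leaf lies shut over the blank (wrist view: leaf at (480,175), four bushes). The handle's grip runs from (590,190) to (640,225), and the fingers are above the pivot line. Down I go, next to the handle.

Call:
jog_arm(
  commands=[
    [0, 0, -0.9, 0, 0],
    [0, 0, -0.9, 0, 0],
    [0, 0, -0.4, 0, 0],
    [0, 0, 0, 0, 0],
  ],
)

```text
clock: 17.8
eef_pos: [0.5665, -0.1901, 0.0959]
tcp_rot: [-0.449, 0.547, -0.546, 0.449]
wrist_force: [-0.1, 0.3, -0.4]
opening: -0.0004
```

Call:
jog_arm(
  commands=[
    [-0.06, -0.3, 0, 0, 0],
    [-0.06, -0.3, 0, 0, 0],
    [-0.06, -0.3, 0, 0, 0],
    [0, 0, 0, 0, 0],
  ],
)

```text
clock: 18.3
eef_pos: [0.561, -0.2199, 0.0967]
tcp_rot: [0.448, -0.547, 0.547, -0.448]
wrist_force: [0.1, -0.8, 0.3]
opening: -0.0
```

Call:
jog_arm(
  commands=[
    [-0.06, -0.3, 0, 0, 0],
    [-0.06, -0.3, -0.1, 0, 0],
  ],
)

```text
clock: 18.55
eef_pos: [0.5577, -0.2366, 0.0935]
tcp_rot: [0.449, -0.546, 0.547, -0.449]
wrist_force: [-0.2, 1.0, 0.4]
opening: -0.0001
```

Run:
```python
from h import *
st();a=cap('scene','s7.png');w=cap('wrist','w7.png')
A=cv2.resize(a[120:260,130:270],(384,384),interpolation=cv2.INTER_CUBIC)
cv2.imwrite('pics/c7.png',np.hstack([A,w[:,70:470]])[...,::-1])
```

```text
{'clock': 18.55, 'eef_pos': [0.558, -0.237, 0.094], 'tcp_rot': [0.449, -0.546, 0.547, -0.449], 'wrist_force': [-0.196, 1.015, 0.368], 'opening': -0.0, 'joint_pos': [0.595, 0.526, -0.376, 1.741, 0.234, 0.919, -1.644]}
```

View pics/c7.png

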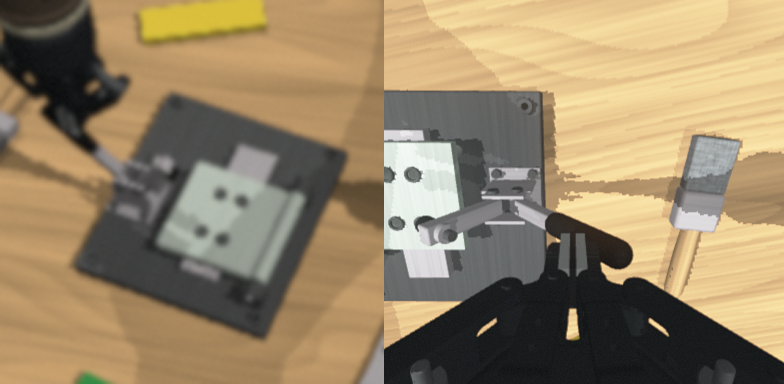

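The clamp arm has swung down towards the leaf (wrist view (440,230)) and the handle follows the fingers, so I'll continue along the arc.

Call:
jog_arm(
  commands=[
    [-0.07, -0.36, -0.4, 0, 0],
    [-0.05, -0.26, -0.37, 0, 0],
    [0, 0, 0, 0, 0],
  ],
)

```text
clock: 19.02
eef_pos: [0.5525, -0.2558, 0.0686]
tcp_rot: [-0.449, 0.548, -0.546, 0.448]
wrist_force: [-0.6, 0.4, 0.3]
opening: 0.0
```

Call:
jog_arm(
  commands=[
    [-0.04, -0.2, -0.43, 0, 0],
    [-0.025, -0.13, -0.43, 0, 0],
    [0, 0, 0, 0, 0],
  ],
)

```text
clock: 19.4
eef_pos: [0.5509, -0.2648, 0.0428]
tcp_rot: [-0.449, 0.547, -0.546, 0.448]
wrist_force: [-0.1, -0.8, -0.0]
opening: 0.0001
```

Call:
jog_arm(
  commands=[
    [-0.01, -0.07, -0.2, 0, 0],
    [0, 0, 0, 0, 0],
  ],
)

```text
clock: 19.65
eef_pos: [0.5516, -0.2669, 0.0382]
tcp_rot: [-0.449, 0.547, -0.546, 0.449]
wrist_force: [0.1, 0.3, 0.8]
opening: 0.0001
```

Call:
jog_arm(
  commands=[
    [0, 0, -0.07, 0, 0],
    [0, 0, -0.07, 0, 0],
    [0, 0, 0, 0, 0],
  ],
)

```text
clock: 20.02
eef_pos: [0.552, -0.2671, 0.0364]
tcp_rot: [0.449, -0.546, 0.547, -0.449]
wrist_force: [-5.6, 2.1, 17.1]
opening: -0.0002
```

Call:
jog_arm(
  commands=[
    [0, 0, -0.05, 0, 0],
    [0, 0, -0.05, 0, 0],
    [0, 0, 0, 0, 0],
  ],
)

```text
clock: 20.4
eef_pos: [0.5523, -0.2672, 0.0358]
tcp_rot: [0.449, -0.546, 0.548, -0.448]
wrist_force: [-13.7, 4.4, 36.9]
opening: -0.0001
```

Stiff stop at 37 N with the tip at 59.3 mm, where the grip's top should be at 60.5 when level. I'll rise and move clear.

Call:
jog_arm(
  commands=[
    [0, 0, 0.8, 0, 0],
    [0, 0, 1, 0, 0],
    [0, 0, 1, 0, 0],
    [0, 0, 1, 0, 0],
    [0, 0, 1, 0, 0],
  ],
)

```text
clock: 21.02
eef_pos: [0.5517, -0.2668, 0.1765]
tcp_rot: [0.449, -0.546, 0.547, -0.449]
wrist_force: [-0.0, -0.2, -0.6]
opening: -0.0002
```

Call:
jog_arm(
  commands=[
    [-0.9, -0.4, 0, 0, 0],
    [-0.9, -0.4, 0, 0, 0],
    [-0.9, -0.4, 0, 0, 0],
    [-0.9, -0.4, 0, 0, 0],
    [0, 0, 0, 0, 0],
  ],
)

```text
clock: 21.65
eef_pos: [0.4416, -0.3164, 0.1755]
tcp_rot: [0.448, -0.547, 0.547, -0.447]
wrist_force: [0.9, 0.4, 0.1]
opening: -0.0002
```

Run:
```python
from h import *
st();a=cap('scene','s8.png');b=cap('top','t8.png')
A=cv2.resize(a[110:260,110:260],(400,400),interpolation=cv2.INTER_CUBIC);B=cv2.resize(b[110:260,250:400],(400,400),interpolation=cv2.INTER_CUBIC)
cv2.imwrite('pics/c8.png',np.hstack([A,B])[...,::-1])
o=np.array([.5750,-.0963]);t=-.193;R=np.array([[np.cos(t),-np.sin(t)],[np.sin(t),np.cos(t)]])
for J,z in[((12.5,-138,0),.052),((12.5,-206,0),.052),((-75,20),.028),((-75,-20),.028),((12.5,-45),.04)]:
    P=np.r_[R@(np.array(J[:2])/1e3)+o,z];u=proj('scene',P)[0];v=proj('top',P)[0];print(J,((u-[110,110])*2.667).round(),((v-[250,110])*2.667+[400,0]).round())
```

```text
{'clock': 21.65, 'eef_pos': [0.442, -0.316, 0.176], 'tcp_rot': [0.448, -0.547, 0.547, -0.447], 'wrist_force': [0.949, 0.389, 0.147], 'opening': -0.0, 'joint_pos': [0.839, 0.333, -0.384, 1.814, 0.146, 1.022, -1.373]}
(12.5, -138, 0) [139. 185.] [655. 227.]
(12.5, -206, 0) [ 76. 163.] [720. 239.]
(-75, 20) [323. 176.] [488. 283.]
(-75, -20) [286. 164.] [526. 290.]
(12.5, -45) [227. 220.] [565. 212.]
```

View pics/c8.png

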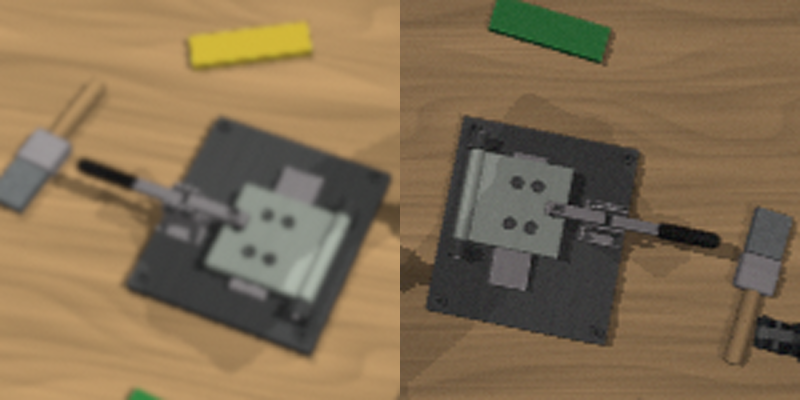

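Handle end is at (80,163) in the scene half and (718,240) in the top half. The level, locked handle should show at (76,163) and (720,239). The leaf is shut, the clamp arm is on it, and the blank's near end is at its home pixels. The gripper is clear.

```bash
python3 -c "
from workcell import r
print(r.sign_off())"
```

```text
the job is handed in; nothing more can be done
None
```

The drill jig is ready for drilling, and I handed it in at 21.7 s of the 59 s. I used pushes only, with the fingers shut: blank first, then the leaf, then the clamp handle.

- **Blank:** it stalled against the end stop at about 25 N. Its near end measured jig x -75.3 relative to the plate edge, and home is -75.
- **Leaf:** it stopped hard with the fingertips at 39.9 mm, and its shut top is at 40 mm. It looks flat over the blank in both views.
- **Clamp handle:** it came to a stiff stop at 37 N with the fingertips at 59.3 mm. The grip's top should be at about 60.5 mm when level. In the last pictures its end is within about 2 pixels of where a locked handle should show.
- **Surroundings:** the brush, the green bar and the one yellow bar in the last pictures look undisturbed. The drilled bar and the oil bottle were outside the crop I viewed last, but nothing touched them during the moves. The arm ended clear, about 20 cm above the bench.

**What disagreed:** the real fingertips sit about 23.5 mm above the reported TCP. My first pass at the blank therefore went over it without touching. I found the offset by touching the bench gently beside the jig, which peaked at about 50 N on the fingertips, and corrected for it from then on. The wrist force also read near zero while the handle was moving. I confirmed that motion by picture and by the end stop instead.

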